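Roll an axle into the drilling jig and clamp it

TASK

Set up this axle in the jig for drilling: roll it up the ramp, without lifting it, and let it settle fully down into both vees with the clamp still open. Then slide it along the vees until it bears lightly but definitely on the brass stop screw (press about 5 newtons on the screw for half a second, never more than 15), and only then push the red clamp handle right over until it locks. Leave the mug, the wheel and the snack box alone.

Things in the scene. Friction and masses are not known exactly. Their poses are not given: they have to be found in the camera images.
- jig: Green drilling jig, screwed to the table. Base plate 190 x 225 x 12 mm spanning jig x -75..115, y -70..155 mm; origin on its underside, below the vee line. Jig x points from the loading ramp to the clamp, jig y along the axle towards the stop screw. Two equal steel rail plates, 16 mm thick, at jig y -48 and +48 carry lip, ramp and vee; between them it is open down to the plate.
- vee_axis (a point): Where the axis of a settled axle runs, midway between the two rail plates: jig x 0, y 0, z 55.7 mm; point axes as the jig's. Each vee is 90 degrees, bottom at z 38 mm, 17.7 mm below this point; its rear flank rises to jig x 18, z 56 mm.
- ramp_crest (a point): Top of the loading ramps, at the vees' front edge, midway between the rail plates: jig x -12, z 50 mm. From here the ramps fall 3 degrees towards jig -x to front lips at jig x -62.5 (10 mm thick, top z 52 mm).
- drill_bush (a point): Centre of the underside of the brass drill bush, jig x 0, y 100, z 79 mm. Its steel arm, 20 mm wide (jig y 90..110), overhangs the axle there: x -14..52, z 79..99 mm, on a post at x 32..52. 
- axle: Bare steel axle, about 0.85 kg, 240 mm long: 25 mm diameter with a 20 mm diameter, 20 mm long seat at each end. Origin in mid-axis, own y along it to the stop. It starts on the ramps against the front lips (axis at jig x -50, z 60.5 mm), 18 to 40 mm to jig -y of the middle; let go on the ramp it rolls back to the lips. Sliding it along the vees takes about 2 to 4.5 N.
- axle_stop_end (a point): Centre of the axle's end face that looks to the stop screw (axle y +120 mm).
- axle_free_end (a point): Centre of the axle's other end face (axle y -120 mm); it overhangs the jig and is free to be pushed on.
- stop_bracket: Green end bracket, 36 x 16 x 70 mm, fixed on the jig. Origin: centre of its face towards the axle, at jig x 0, y 136, z 55.7 mm; axes as the jig's. It carries the stop screw: flat brass tip, 12 mm diameter, pointing to jig -y on the settled axle's axis. The tip stands 16 to 28 mm out of the face, set anew every time and not measured: find it by feel. The axle's weight strikes hard if it comes up fast; press it with no more than 15 N.
- clamp_handle (a joint): Angle of the red toggle handle, rad: 0 open (up, leaning 15 degrees to jig -x), 1.55 dead centre, 1.64 at its end stop, locked (pointing to jig +x, 8 degrees above level). It stays where left. It takes 1 to 3 N at the grip to move, up to about 6 N over the last 0.4 rad as the pad presses on the axle, and falls light past dead centre.
- clamp_hinge (a point): Hinge of the clamp handle, axis along jig y: jig x 92, y 0, z 108 mm. The clamp's foot below it spans jig x 45..107, y -22..22, up to z 69 mm; steel cheeks to z 117 mm.
- handle_grip (a point): Centre line of the red grip, 80 mm from the hinge. The grip is a round bar of 18 mm diameter from 40 to 120 mm from the hinge.
- clamp_pad: Black rubber pad, 16 mm diameter, on the spindle of the clamp's arm (22 mm wide, 62 mm long, hinged at jig x 62, z 88 mm). Origin: centre of the pad's face. Open, the arm stands up 65 degrees in front of the handle, its top at jig z about 160 mm; locked, the pad presses on the axle at jig x 0, y 0 with about 14 N by its own spring.
- mug: White mug, 80 mm diameter, 95 mm high, origin under its middle. Bystander.
- wheel: Red wheel of a ride-on railway car lying flat, 120 mm diameter, 26 mm high, origin under its middle. Bystander.
- snack_box: Yellow snack box, 75 x 130 x 55 mm, origin under its middle. Bystander.
Things that resemble listed ones, but are neither listed nor needed, are in the scene too. There is more than one size of the axle; the job needs the middle-sized.

How it is judged (in metres and radians):
On the way, in this order (a step that is already met when the one before it is completed fails the run):
1. the axle lies settled in both vees, each end within 2 mm of the centre, clamp still open (x of axle_stop_end in the frame of jig between -0.002 and 0.002 m and z of axle_stop_end in the frame of jig between 0.0537 and 0.0577 m and x of axle_free_end in the frame of jig between -0.002 and 0.002 m and z of axle_free_end in the frame of jig between 0.0537 and 0.0577 m and linear speed of axle below 0.02 m/s and value of joint clamp_handle below 0.6 rad), for 0.3 s.
2. the seated axle is held against the stop screw with more than 2 N (x of axle_stop_end in the frame of jig between -0.002 and 0.002 m and z of axle_stop_end in the frame of jig between 0.0537 and 0.0577 m and x of axle_free_end in the frame of jig between -0.002 and 0.002 m and z of axle_free_end in the frame of jig between 0.0537 and 0.0577 m and contact force between axle and stop_bracket above 2 N and value of joint clamp_handle below 0.6 rad), for 0.2 s.
3. the clamp is locked on the axle (x of axle_stop_end in the frame of jig between -0.002 and 0.002 m and z of axle_stop_end in the frame of jig between 0.0537 and 0.0577 m and x of axle_free_end in the frame of jig between -0.002 and 0.002 m and z of axle_free_end in the frame of jig between 0.0537 and 0.0577 m and value of joint clamp_handle above 1.58 rad and contact force between clamp_pad and axle above 8 N), for 0.2 s.
At the end, for the whole second after the job is handed in: The axle rests in both vees (both ends within 2 mm sideways and in height), its end within 2 mm of the stop screw's tip (stop_screw_c0: middle of the 6 mm thick tip), the handle past 1.58 rad (locked) and the pad pressing on the axle with more than 8 N (all of step 3 and linear speed of axle below 0.02 m/s and distance between axle_stop_end and stop_screw_c0 below 0.005 m and velocity of joint clamp_handle below 0.1 rad/s); the robot touches nothing.
It fails at once if the stop screw is pressed with more than 15 N (contact force between axle and stop_bracket above 15 N).
It fails at once if either end of the axle is lifted, more than about 12 mm off the ramps (z of any of axle_stop_end, axle_free_end in the frame of jig above 0.075 m).
It fails at once if the clamp pad presses on an axle that is not settled in the vees (contact force between clamp_pad and axle above 2 N and not (x of axle_stop_end in the frame of jig between -0.002 and 0.002 m and z of axle_stop_end in the frame of jig between 0.0537 and 0.0577 m and x of axle_free_end in the frame of jig between -0.002 and 0.002 m and z of axle_free_end in the frame of jig between 0.0537 and 0.0577 m)).
It fails at once if the mug, the wheel or the snack box is disturbed by more than 20 mm (distance of any of mug, wheel, snack_box from where it was at the start of the episode above 0.02 m).
It also fails if it takes over 67 s, if anything falls off the work surface, if the arm or the gripper's body presses on something with over 40 N, if the wrist force passes 120 N, or if a joint passes its speed limit or range.

ROBOT

A 6-joint arm with a two-finger parallel gripper is mounted at the origin on the work surface. World frame = base frame: x ahead of the robot, y to its left, z up, the work surface at z = 0. Lengths are in mm, angles in degrees, forces in N, time in s.
With the tool pointing down it reaches from about 350 to 850 mm from the base axis. Payload 8.1 kg.
Tool frame: the origin (TCP) lies midway between the tips of the shut fingers; the grasp point (between the pads) lies 19 mm behind it; z points along the fingers, y is the line along which they close (so a half turn about z gives the same grasp; the last joint's range is limited). The gripper opens to 85 mm and grips with 20 to 120 N. Pads are 22 mm wide; open, the fingers measure 114 mm over their backs; the gripper's body (76 mm by 85 mm) begins 54 mm behind the grasp point. The pads swing forward as they close: fully open they stand 13 mm farther back than shut.
Start: joints at [63.404, 7.471, 85.268, -0, 87.261, -4.893], TCP at [221.863, 557.478, 231.292] pointing down, gripper open.
Joint ranges: [-169.43, 169.43], [-51.17, 129.36], [1.28, 143.12], [-76.62, 256.62], [0, 156.53], [-152.29, 152.29]. Speed limits (degrees/s): [136.94, 136.94, 159.86, 180, 180, 180].

INTERFACE

Orientations are given as [roll, pitch, yaw] about the fixed x, y, z axes, in that order (R = Rz(yaw) Ry(pitch) Rx(roll)).
In Python, from bench import sense, snapshot, camera_params, hand_in, masks_of, pinpoint gives the robot as it stands.
- The arm moves only by the tool step_arm, never from a script. Its argument "targets" is a list of rows, each an object with "angular": the turn, a rotation vector about the tool's x, y, z scaled (see below), a list of three; "dp": the shift along the tool's x, y, z scaled (see below), a list of three; "fingers": the closure, from 0 (fully open) to 1 (shut). A call has exactly 8 rows; each row is the pose to reach, as a shift and turn from the pose commanded when the call began, along the tool's axes at that moment, turning the shorter way round; what a row does not reach only later rows make up. The controller multiplies each number of a shift by 0.2 m and each number of a turn by 180 degrees. A row lasts 1/8 s, in which the tool goes at most 62.5 mm and 10.7 degrees, less where a joint would pass 70% of its speed; a pose out of reach is approached as far as the arm can. A call with a number of a shift or a turn outside -1 to 1 is refused whole. A call with a gripper value outside its range is refused whole. The fingers move at their own pace and stop on an object; "newtons" is the grip in N (left out, the last holds). Time passes only in rows, so rows that repeat a pose let the fingers close, or fill a call up. It gives the time, the measured TCP pose, the force, the opening and the grip force at its end, in the units of the state.
- sense(): the state, without advancing time (a new reading comes with each control period).
- snapshot(name): name is "side" or "top"; returns the picture (384x512x3 uint8, blue, green, red); there is no depth.
- camera_params(name): a dict with "vfov" (degrees; the focal length in pixels is half the picture's height over the tangent of half this angle, whatever the lens; pixels are square), "cx", "cy" (the principal point, pixels), "R" (3x3) and "t" (3): a world point X has camera coordinates R X + t. Camera axes: x right, y down, z forward; pixel columns grow to the right and rows downward; lengths in mm; the calibration is good to about 2 mm. A picture is of the moment at which its call begins. camera_params takes no time and is no camera call.
- hand_in(): hands the job in; it is judged then, once.
Trained networks look in the newest picture that a camera, given by its name, has taken for a name from the list of things; names that differ only in an ending like _2 or _b are one class to them, and where a whole thing is asked for, a point or a joint stands for the part that bears it (a point fixed in the world has none). Each returns a list of dicts, best first, with "conf" (0 to 1); they miss things now and then, are a little off and sometimes report something else, mostly with a low value. They report only what shows in the picture. A call takes as long as a camera call. They do not tell look-alikes from the thing itself.
- masks_of(camera, label): "pixels" (384x512 bool, what is visible of it) and "at" ([column, row] in pixels, amid what is visible of it).
- pinpoint(camera, label): "at" ([column, row] in pixels: a listed point, or the origin of a listed thing).
The state is a dict: "time": time; "joint_pos": joint angles; "qd": joint speeds; "joint_efforts": joint torques, N m; "tool_pos": TCP position; "tcp_rot": TCP orientation; "ft_force": force on the tool from outside, world axes, zero at the start; "wrist_torque": the same for the moment, N m; "finger_gap": finger opening in mm; "grip_force": force on a finger pad.
Only numpy, scipy, OpenCV 4.12 (cv2) and the standard library are available. Lean on these libraries where they do the work, as an engineer would, in place of code of your own. Each camera call takes 0.05 s, during which the arm holds its last target. There are 200 camera calls.

## Working session

There is one attempt and no reset: what is moved stays moved. The work goes in short steps, Python scripts to look and compute and a tool call to move; the robot and the scene stay as the last step left them, time stands still between calls to the robot, and variables do not carry over. Pictures are saved under pics/ and viewed, at most 10 in all, crops included, and the job is handed in when it is done.

Besides the shell and the picture viewer there is one more tool, called after ">>>" by a JSON object that holds its "name" and its "arguments". step_arm: Moves the arm, as the interface text tells. Its arguments: {"type":"object","properties":{"targets":{"type":"array","items":{"type":"object","properties":{"angular":{"type":"array","items":{"type":"number","minimum":-1,"maximum":1}},"dp":{"type":"array","items":{"type":"number","minimum":-1,"maximum":1}},"fingers":{"type":"number"}}}},"newtons":{"type":"number"}},"required":["targets"]}

```bash
mkdir -p pics; ls; python3 - <<'E'
from bench import *
import cv2,numpy as np
s=sense();print(s)
for c in("side","top"):
    im=snapshot(c);cv2.imwrite(f"pics/{c}0.png",im)
    p=camera_params(c);print(c,p)
    for l in("jig","vee_axis","ramp_crest","drill_bush","axle","axle_stop_end","axle_free_end","stop_bracket","clamp_hinge","handle_grip","clamp_pad","mug","wheel","snack_box"):
        print(c,l,[(np.round(d["at"],1).tolist(),round(d["conf"],2)) for d in pinpoint(c,l)[:4]])
E
```

```text
pics
{'time': 0.0, 'joint_pos': array([ 6.34032823e+01,  7.51460271e+00,  8.53294019e+01, -2.93113584e-04,
        8.72597145e+01, -4.89302809e+00]), 'qd': array([ 0.013126  ,  0.01951634,  0.05800694,  0.04133484,  0.08814113,
       -0.05334122]), 'joint_efforts': array([-1.14124927e-03, -5.69375145e+01, -5.00567830e+01, -1.54210798e-04,
        1.42360645e-02,  3.71605449e-05]), 'tool_pos': array([221.62307205, 556.99050502, 230.24850385]), 'tcp_rot': array([-1.79896634e+02, -8.55510844e-03,  1.58296317e+02]), 'ft_force': array([-0.34551147, -0.30593767, -0.12957175]), 'wrist_torque': array([ 0.02283368, -0.01703412, -0.03051586]), 'grip_force': 0.0, 'finger_gap': 85.28149230438264}
side {'vfov': 56.1402728813859, 'cx': 258.84328284344014, 'cy': 193.7057519190358, 'R': array([[ 0.73841808, -0.67406024, -0.01953286],
       [-0.47722356, -0.50188415, -0.72136674],
       [ 0.47644141,  0.54199179, -0.69227775]]), 't': array([-300.37857508,  307.01128102,  936.77703483])}
side jig [([253.5, 200.0], 0.69)]
side vee_axis [([252.6, 189.7], 0.9)]
side ramp_crest [([253.3, 191.4], 0.97),
[... 1078 characters left out ...]
.64), ([261.7, 186.2], 0.28)]
top drill_bush [([193.1, 186.1], 0.65), ([262.1, 186.6], 0.49)]
top axle [([234.8, 196.9], 0.88), ([290.4, 218.9], 0.79), ([159.0, 261.8], 0.61), ([132.8, 193.5], 0.31)]
top axle_stop_end [([116.9, 257.5], 0.87), ([307.1, 202.5], 0.8), ([199.2, 202.0], 0.66), ([214.9, 160.4], 0.41)]
top axle_free_end [([259.6, 188.2], 0.71), ([271.3, 235.2], 0.59), ([202.9, 275.1], 0.56)]
top stop_bracket [([185.9, 190.2], 0.41)]
top clamp_hinge [([213.5, 159.3], 0.64), ([213.1, 156.6], 0.61)]
top handle_grip [([213.5, 153.8], 0.54), ([131.8, 193.5], 0.52)]
top clamp_pad []
top mug [([358.1, 184.4], 0.74)]
top wheel [([136.1, 146.5], 0.85)]
top snack_box [([137.5, 193.4], 0.72)]
```

```bash
python3 - <<'E'
import cv2
a=cv2.imread("pics/side0.png")[90:330,90:430];b=cv2.imread("pics/top0.png")[110:310,90:390]
cv2.imwrite("pics/side0c.png",cv2.resize(a,(800,565),interpolation=cv2.INTER_CUBIC))
cv2.imwrite("pics/top0c.png",cv2.resize(b,(800,533),interpolation=cv2.INTER_CUBIC))
E
```

```text
(no output)
```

View pics/side0c.png

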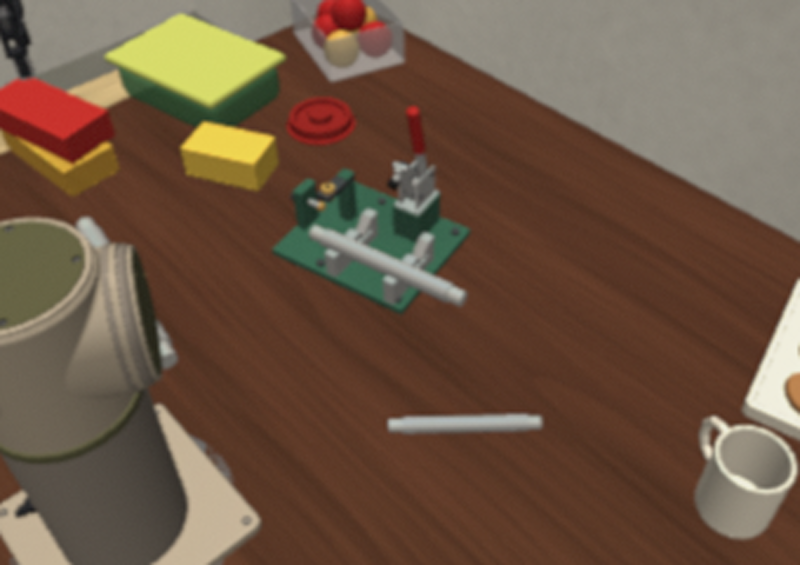

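View pics/top0c.png

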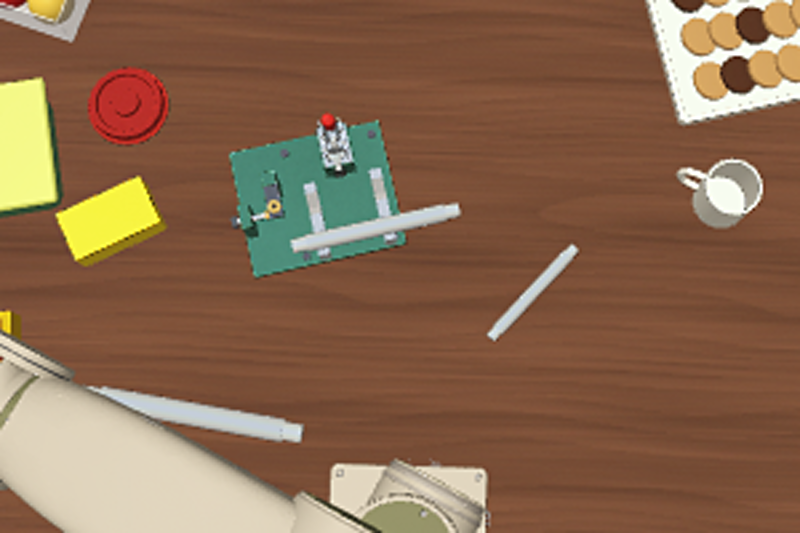

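The side view shows the jig axle from about (224,189) to (286,216), with the short spare axle at (286,267). The top view shows the jig plate near (209,185), with its ramps facing the robot, the stop to the left and the clamp away from the robot. The middle-sized axle is the one on the ramps. I'll fit the jig pose next.

```bash
cat > h.py <<'E'
import numpy as np
from bench import camera_params
C={c:camera_params(c) for c in("side","top")}
def proj(c,X):
    p=C[c];q=np.asarray(X)@p["R"].T+p["t"];f=192/np.tan(np.radians(p["vfov"]/2))
    return np.stack([p["cx"]+f*q[...,0]/q[...,2],p["cy"]+f*q[...,1]/q[...,2]],-1)
def jw(P,j):
    c,s=np.cos(j[2]),np.sin(j[2]);P=np.asarray(P,float)
    return np.stack([j[0]+c*P[...,0]-s*P[...,1],j[1]+s*P[...,0]+c*P[...,1],P[...,2]],-1)
E
python3 - <<'E'
from h import *
from scipy.optimize import least_squares
import cv2
T=lambda u,v:(u*.375+90-.3,v*.375+110-.3)
S=lambda u,v:(u*.425+90-.3,v*.425+90-.3)
pts=[("top",(115,155,12),T(230,152)),("top",(115,-70,12),T(380,121)),("top",(-75,-70,12),T(406,243)),("top",(-75,155,12),T(254,277)),
("side",(-75,155,12),S(273,247)),("side",(-75,-70,12),S(401,308)),("side",(115,-70,12),S(469,232)),
("top",(0,0,55.7),(220.6,186.1)),("top",(0,100,79),(193.1,186.1)),("side",(0,0,55.7),(252.6,189.7)),("top",(0,0,0),(220.4,186)),
("top",(-50,None,60.5),T(293,244)),("side",(0,136,55.7),(219.6,171.1)),("side",(92,0,108),(267.1,159)),("top",(92,0,108),(213.5,159.3))]
# refine the corners by mask hulls
for c in C:
    im=cv2.imread(f"pics/{c}0.png");h=cv2.cvtColor(im,cv2.COLOR_BGR2HSV)
    m=cv2.inRange(h,(60,60,20),(95,255,160));roi=np.zeros_like(m)
    r=(165,110,255,225) if c=="top" else (195,150,300,230)
    roi[r[1]:r[3],r[0]:r[2]]=255;m&=roi
    n,l,st,_=cv2.connectedComponentsWithStats(m);k=1+np.argmax(st[1:,4])
    hull=cv2.convexHull(np.argwhere(l==k)[:,::-1].astype(np.int32).copy())
    print(c,cv2.approxPolyDP(hull,3,True).reshape(-1,2).tolist())
P=[p for p in pts if p[1][1] is not None]
def res(j):return np.concatenate([proj(c,jw(X,j))-np.array(u) for c,X,u in P])
r=least_squares(res,[650,60,0.2],loss="soft_l1",x_scale=[10,10,.05])
j=r.x;print(j,np.degrees(j[2]))
for (c,X,u),e in zip(P,res(j).reshape(-1,2)):print(c,X,np.round(u,1),np.round(e,1))
# axle shift
ends=[("top",120,T(293,244)),("top",-120,T(460,210)),("side",120,S(315,232)),("side",-120,S(462,297))]
def ra(a):return np.concatenate([proj(c,jw((a[1],a[0]+y,60.5),j))-np.array(u) for c,y,u in ends])
a=least_squares(ra,[-30,-50]);print("axle y,x in jig",a.x,np.round(a.fun,1))
E
```

```text
side [[288, 187], [260, 222], [207, 197], [215, 171], [236, 162], [275, 174]]
top [[241, 201], [186, 213], [176, 169], [231, 156]]
[4.79051201e+02 1.00027170e+02 2.43886358e-01] 13.97365899197829
top (115, 155, 12) [176.  166.7] [-0.7 -0.1]
top (115, -70, 12) [232.2 155.1] [-0.6 -0.2]
top (-75, -70, 12) [242.  200.8] [-0.3  0.4]
top (-75, 155, 12) [185.  213.6] [-0.7 -0.1]
side (-75, 155, 12) [205.7 194.7] [-1.   0.7]
side (-75, -70, 12) [260.1 220.6] [-0.5  1.4]
side (115, -70, 12) [289.  188.3] [ 0.8 -0.8]
top (0, 0, 55.7) [220.6 186.1] [-1.3 -2.2]
top (0, 100, 79) [193.1 186.1] [-0.4  2. ]
side (0, 0, 55.7) [252.6 189.7] [1.6 0.4]
top (0, 0, 0) [220.4 186. ] [-0.2  1.1]
side (0, 136, 55.7) [219.6 171.1] [1.9 4.4]
side (92, 0, 108) [267.1 159. ] [2.2 3.6]
top (92, 0, 108) [213.5 159.3] [-0. -2.]
axle y,x in jig [-32.55330903 -50.57812037] [-0.5  0.1 -0.7 -0.4 -0.  -0.2  0.6  1.3]
```

```bash
cat >> h.py <<'E'
import json,sys
from scipy.spatial.transform import Rotation as Ro
J=np.array([479.05,100.03,0.24389])
def load():
    try:
        d=json.load(open("cmd.json"));return np.array(d["p"]),Ro.from_quat(d["q"])
    except FileNotFoundError:
        return np.array([221.863,557.478,231.292]),Ro.from_euler("xyz",[180,0,158.297],degrees=True)
def save(p,R):json.dump({"p":list(p),"q":list(R.as_quat())},open("cmd.json","w"))
def tgtR(tilt):  # tool x=-jig x, y=jig y, z down, tipped so that the body leans to jig -x
    return Ro.from_euler("z",J[2])*Ro.from_matrix([[-1,0,0],[0,1,0],[0,0,-1]])*Ro.from_euler("y",-tilt,degrees=True)
def plan(xyz,tilt,cap=True):
    "one call towards TCP jig xyz; prints dp, angular (rounded), stores the resulting command"
    p,R=load();d=R.inv().apply(jw(xyz,J)-p)/200;a=(R.inv()*tgtR(tilt)).as_rotvec()/np.pi
    m=max(1,abs(d).max());d=np.round(d/m,4);a=np.round(a,4)
    save(p+R.apply(d*200),R*Ro.from_rotvec(a*np.pi));print("dp",d.tolist(),"ang",a.tolist(),"dist",round(np.linalg.norm(d)*200,1))
def where():
    from bench import sense
    s=sense();p=np.array(s["tool_pos"])-[J[0],J[1],0];c,n=np.cos(J[2]),np.sin(J[2])
    j=lambda v:np.round([c*v[0]+n*v[1],-n*v[0]+c*v[1],v[2]],2)
    print(s["time"],"jig pos",j(p),"F",j(s["ft_force"]),"rpy",np.round(s["tcp_rot"],1),"gap",round(s["finger_gap"],1))
E
python3 - <<'E'
from h import *
print(jw((-84.6,-32.5,150),J))
for i in range(3):plan((-90,-32.5,170),15)
E
```

```text
[404.80173338  48.06265541 150.        ]
dp [-0.8659, -1.0, 0.1499] ang [-0.0259, -0.0806, -0.1971] dist 266.3
dp [-0.0585, -1.0, 0.1336] ang [-0.0, -0.0, 0.0] dist 202.1
dp [-0.0219, -0.3752, 0.0502] ang [-0.0, -0.0, 0.0] dist 75.8
```

>>> {"name": "step_arm", "arguments": {"targets": [{"dp": [-0.22,-0.25,0.04],"angular": [-0.0065,-0.02,-0.049],"fingers": 0},{"dp": [-0.43,-0.5,0.075],"angular": [-0.013,-0.04,-0.0985],"fingers": 0},{"dp": [-0.65,-0.75,0.11],"angular": [-0.0194,-0.06,-0.148],"fingers": 0},{"dp": [-0.8659,-1.0,0.1499],"angular": [-0.0259,-0.0806,-0.1971],"fingers": 0},{"dp": [-0.8659,-1.0,0.1499],"angular": [-0.0259,-0.0806,-0.1971],"fingers": 0},{"dp": [-0.8659,-1.0,0.1499],"angular": [-0.0259,-0.0806,-0.1971],"fingers": 0},{"dp": [-0.8659,-1.0,0.1499],"angular": [-0.0259,-0.0806,-0.1971],"fingers": 0},{"dp": [-0.8659,-1.0,0.1499],"angular": [-0.0259,-0.0806,-0.1971],"fingers": 0}]}}

```text
time: 2.5
tool_pos: [308.8, 308.6, 201.7]
tcp_rot: [180.0, 15.0, -166.0]
ft_force: [0.3, -0.9, 0.3]
finger_gap: 85.5
grip_force: 0.0
```

>>> {"name": "step_arm", "arguments": {"targets": [{"dp": [-0.0146,-0.25,0.0334],"angular": [0,0,0],"fingers": 0},{"dp": [-0.0293,-0.5,0.0668],"angular": [0,0,0],"fingers": 0},{"dp": [-0.044,-0.75,0.1],"angular": [0,0,0],"fingers": 0},{"dp": [-0.0585,-1.0,0.1336],"angular": [0,0,0],"fingers": 0},{"dp": [-0.0585,-1.0,0.1336],"angular": [0,0,0],"fingers": 0},{"dp": [-0.0585,-1.0,0.1336],"angular": [0,0,0],"fingers": 0},{"dp": [-0.0585,-1.0,0.1336],"angular": [0,0,0],"fingers": 0},{"dp": [-0.0585,-1.0,0.1336],"angular": [0,0,0],"fingers": 0}]}}

```text
time: 3.5
tool_pos: [374.5, 119.4, 178.7]
tcp_rot: [-180.0, 15.0, -165.8]
ft_force: [-0.2, 0.9, 0.8]
finger_gap: 85.4
grip_force: 0.0
```

>>> {"name": "step_arm", "arguments": {"targets": [{"dp": [-0.011,-0.19,0.025],"angular": [0,0,0],"fingers": 0},{"dp": [-0.0219,-0.3752,0.0502],"angular": [0,0,0],"fingers": 0},{"dp": [-0.0219,-0.3752,0.0502],"angular": [0,0,0],"fingers": 0},{"dp": [-0.0219,-0.3752,0.0502],"angular": [0,0,0],"fingers": 0},{"dp": [-0.0219,-0.3752,0.0502],"angular": [0,0,0],"fingers": 0},{"dp": [-0.0219,-0.3752,0.0502],"angular": [0,0,0],"fingers": 0},{"dp": [-0.0219,-0.3752,0.0502],"angular": [0,0,0],"fingers": 0},{"dp": [-0.0219,-0.3752,0.0502],"angular": [0,0,0],"fingers": 0}]}}

```text
time: 4.5
tool_pos: [399.5, 47.0, 170.1]
tcp_rot: [-180.0, 15.0, -166.0]
ft_force: [0.9, -0.6, -0.1]
finger_gap: 85.4
grip_force: 0.0
```

```bash
python3 -c "
from h import *
where();plan((-88,-32.5,32.4),15)"
```

```text
4.5 jig pos [-89.98 -32.27 170.06] F [ 0.77 -0.77 -0.09] rpy [-180.   15. -166.] gap 85.4
dp [0.1683, 0.0, 0.6672] ang [-0.0, -0.0, 0.0] dist 137.6
```

>>> {"name": "step_arm", "arguments": {"targets": [{"dp": [0.034,0,0.133],"angular": [0,0,0],"fingers": 0},{"dp": [0.067,0,0.267],"angular": [0,0,0],"fingers": 0},{"dp": [0.101,0,0.4],"angular": [0,0,0],"fingers": 0},{"dp": [0.135,0,0.534],"angular": [0,0,0],"fingers": 0},{"dp": [0.1683,0,0.6672],"angular": [0,0,0],"fingers": 0},{"dp": [0.1683,0,0.6672],"angular": [0,0,0],"fingers": 0},{"dp": [0.1683,0,0.6672],"angular": [0,0,0],"fingers": 0},{"dp": [0.1683,0,0.6672],"angular": [0,0,0],"fingers": 0}]}}

```text
time: 5.5
tool_pos: [402.8, 47.1, 34.1]
tcp_rot: [-179.9, 15.1, -166.0]
ft_force: [0.3, -0.4, 0.6]
finger_gap: 85.6
grip_force: 0.0
```

```bash
python3 - <<'E'
from h import *
from bench import *
import cv2
where()
a=cv2.resize(snapshot("side")[130:250,180:320],(700,600),interpolation=cv2.INTER_CUBIC);cv2.imwrite("pics/s1.png",a)
plan((-60,-32.5,32.4),15)
E
```

```text
5.5 jig pos [-86.79 -32.93  34.08] F [ 0.16 -0.48  0.61] rpy [-179.9   15.1 -166. ] gap 85.6
dp [-0.1352, 0.0, 0.0362] ang [-0.0, -0.0, 0.0] dist 28.0
```

View pics/s1.png

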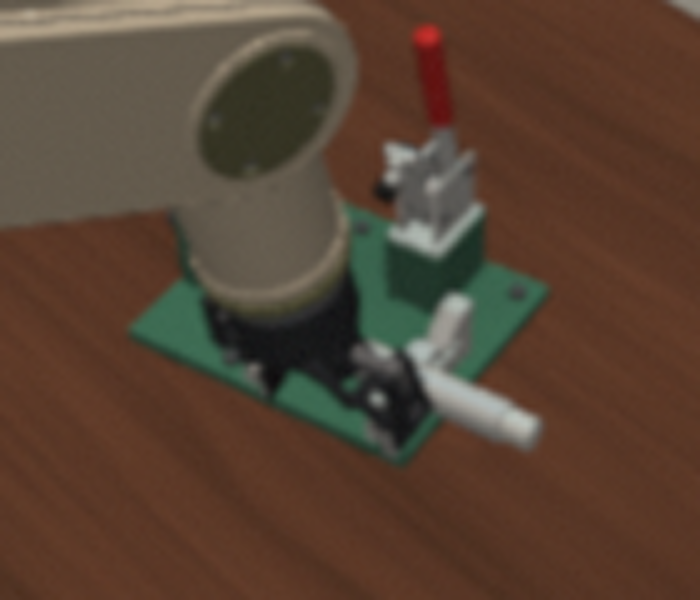

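The gripper stands behind the axle with a finger on each side of the near rail. The handle is up and free at about (266,147). I'm rolling the axle now.

>>> {"name": "step_arm", "arguments": {"targets": [{"dp": [-0.017,0,0.0045],"angular": [0,0,0],"fingers": 0},{"dp": [-0.034,0,0.009],"angular": [0,0,0],"fingers": 0},{"dp": [-0.051,0,0.0136],"angular": [0,0,0],"fingers": 0},{"dp": [-0.068,0,0.018],"angular": [0,0,0],"fingers": 0},{"dp": [-0.0845,0,0.0226],"angular": [0,0,0],"fingers": 0},{"dp": [-0.1,0,0.027],"angular": [0,0,0],"fingers": 0},{"dp": [-0.118,0,0.0317],"angular": [0,0,0],"fingers": 0},{"dp": [-0.1352,0,0.0362],"angular": [0,0,0],"fingers": 0}]}}

```text
time: 6.55
tool_pos: [428.7, 54.0, 32.3]
tcp_rot: [-180.0, 15.0, -166.0]
ft_force: [-1.4, -0.1, 0.7]
finger_gap: 85.5
grip_force: 0.6
```

```bash
python3 - <<'E'
from h import *
where()
plan((-35,-32.5,34),15)
E
```

```text
6.55 jig pos [-59.92 -32.48  32.26] F [-1.35  0.19  0.65] rpy [-180.   15. -166.] gap 85.5
dp [-0.1228, 0.0, 0.0246] ang [-0.0, -0.0, 0.0] dist 25.0
```

>>> {"name": "step_arm", "arguments": {"targets": [{"dp": [-0.015,0,0.003],"angular": [0,0,0],"fingers": 0},{"dp": [-0.031,0,0.006],"angular": [0,0,0],"fingers": 0},{"dp": [-0.046,0,0.009],"angular": [0,0,0],"fingers": 0},{"dp": [-0.061,0,0.0123],"angular": [0,0,0],"fingers": 0},{"dp": [-0.077,0,0.0154],"angular": [0,0,0],"fingers": 0},{"dp": [-0.092,0,0.0185],"angular": [0,0,0],"fingers": 0},{"dp": [-0.1075,0,0.0215],"angular": [0,0,0],"fingers": 0},{"dp": [-0.1228,0,0.0246],"angular": [0,0,0],"fingers": 0}]}}

```text
time: 7.55
tool_pos: [453.1, 60.1, 34.0]
tcp_rot: [-180.0, 15.0, -166.0]
ft_force: [-1.7, -0.1, 0.2]
finger_gap: 85.8
grip_force: 0.6
```

```bash
python3 - <<'E'
from h import *
from bench import *
import cv2
where()
a=cv2.resize(snapshot("top")[140:220,160:280],(780,520),interpolation=cv2.INTER_CUBIC);cv2.imwrite("pics/t2.png",a)
# predicted pixels (crop) of the visible free end for axle x
for x in(-50,-30,-20,-12,0):print(x,(proj("top",jw((x,-152,60),J))-[160,140])*6.5)
E
```

```text
7.55 jig pos [-34.79 -32.51  34.02] F [-1.72  0.29  0.19] rpy [-180.   15. -166.] gap 85.8
-50 [658.39552576 311.7157062 ]
-30 [650.95153431 278.9545945 ]
-20 [647.24135132 262.62602665]
-12 [644.27885226 249.58802636]
0 [639.84448608 230.07231808]
```

View pics/t2.png

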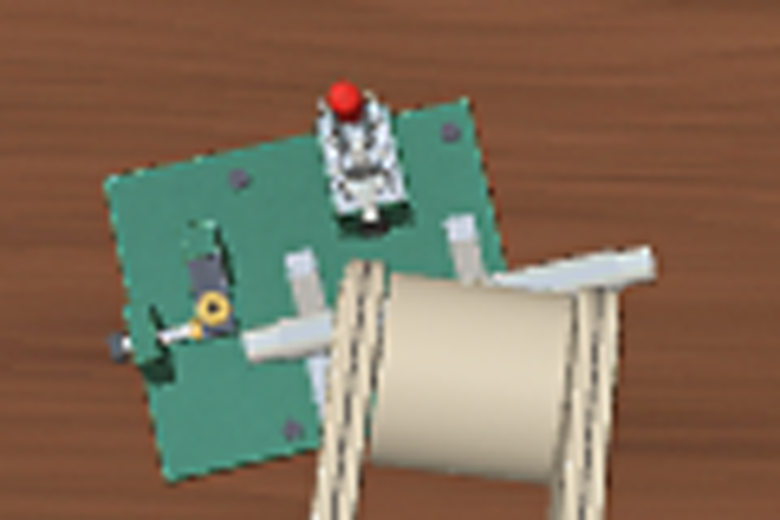

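The axle is still straight. Its free end is at (260,180) in full-picture pixels, which puts it near jig x -21, and the stop end is at (198,193). It has about 10 mm to go to the crest.

```bash
python3 -c "
from h import *
plan((-23,-32.5,35),15)"
```

```text
dp [-0.0593, -0.0, 0.0107] ang [-0.0, -0.0, 0.0] dist 12.1
```

>>> {"name": "step_arm", "arguments": {"targets": [{"dp": [-0.01,0,0.002],"angular": [0,0,0],"fingers": 0},{"dp": [-0.02,0,0.004],"angular": [0,0,0],"fingers": 0},{"dp": [-0.03,0,0.0055],"angular": [0,0,0],"fingers": 0},{"dp": [-0.04,0,0.007],"angular": [0,0,0],"fingers": 0},{"dp": [-0.05,0,0.009],"angular": [0,0,0],"fingers": 0},{"dp": [-0.0593,0,0.0107],"angular": [0,0,0],"fingers": 0},{"dp": [-0.0593,0,0.0107],"angular": [0,0,0],"fingers": 0},{"dp": [-0.0593,0,0.0107],"angular": [0,0,0],"fingers": 0}]}}

```text
time: 8.6
tool_pos: [464.5, 62.9, 35.0]
tcp_rot: [-180.0, 15.0, -166.0]
ft_force: [0.2, -0.4, 0.2]
finger_gap: 85.5
grip_force: 0.0
```

```bash
python3 - <<'E'
from h import *
from bench import *
import cv2
where()
a=cv2.resize(snapshot("top")[140:220,160:280],(780,520),interpolation=cv2.INTER_CUBIC);cv2.imwrite("pics/t3.png",a)
E
```

```text
8.6 jig pos [-23.04 -32.52  34.96] F [ 0.14 -0.44  0.22] rpy [-180.   15. -166.] gap 85.5
```

View pics/t3.png

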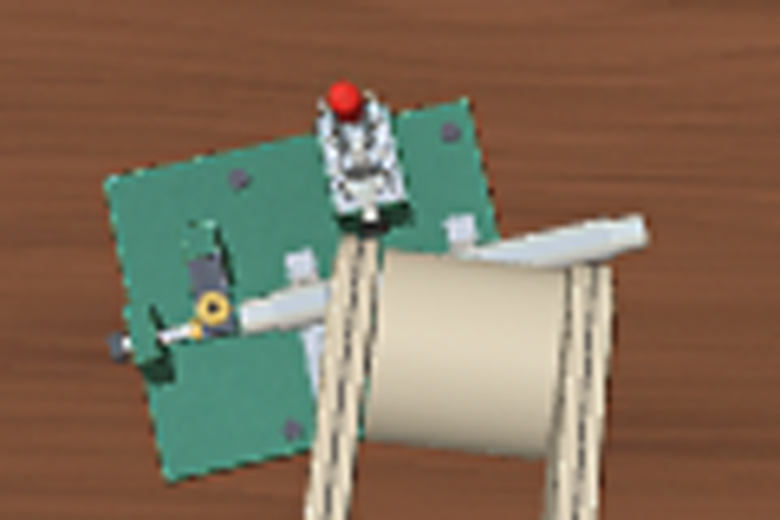

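The free end is at (259,176) and the push force has dropped to zero, so the axle has fallen into the vees at jig x about 0. I'll back off and go round to the free end.

```bash
cat >> h.py <<'E'
def rows(wps,tilt,f=1.0):
    "8 rows through jig waypoints (last repeats)"
    p,R=load();Rt=tgtR(tilt);a=np.round((R.inv()*Rt).as_rotvec()/np.pi,4)+0.
    wps=list(wps)+[wps[-1]]*(8-len(wps));out=[]
    for w in wps:
        d=np.round(R.inv().apply(jw(w,J)-p)/200,4)+0.;assert abs(d).max()<=1,d
        out.append({"dp":d.tolist(),"angular":a.tolist(),"fingers":f})
    save(p+R.apply(d*200),R*Ro.from_rotvec(a*np.pi));print(json.dumps(out))
E
python3 -c "
from h import *
rows([(-40,-32.5,36),(-58,-32.5,40),(-62,-32.5,70),(-62,-32.5,105),(-58,-80,115),(-50,-135,115),(-40,-190,110)],15,0)
rows([(-25,-194,90),(-10,-194,65),(3.7,-194,42)],15,1)"
```

```text
[{"dp": [0.0809, 0.0, -0.0268], "angular": [0.0, 0.0, 0.0], "fingers": 0}, {"dp": [0.1626, 0.0, -0.0694], "angular": [0.0, 0.0, 0.0], "fingers": 0}, {"dp": [0.1431, 0.0, -0.2195], "angular": [0.0, 0.0, 0.0], "fingers": 0}, {"dp": [0.0978, 0.0, -0.3885], "angular": [0.0, 0.0, 0.0], "fingers": 0}, {"dp": [0.0656, -0.2375, -0.4316], "angular": [0.0, 0.0, 0.0], "fingers": 0}, {"dp": [0.027, -0.5125, -0.4213], "angular": [0.0, 0.0, 0.0], "fingers": 0}, {"dp": [-0.0148, -0.7875, -0.3842], "angular": [0.0, 0.0, 0.0], "fingers": 0}, {"dp": [-0.0148, -0.7875, -0.3842], "angular": [0.0, 0.0, 0.0], "fingers": 0}]
[{"dp": [-0.0465, -0.02, 0.116], "angular": [0.0, 0.0, 0.0], "fingers": 1}, {"dp": [-0.0866, -0.02, 0.2562], "angular": [0.0, 0.0, 0.0], "fingers": 1}, {"dp": [-0.123, -0.02, 0.385], "angular": [0.0, 0.0, 0.0], "fingers": 1}, {"dp": [-0.123, -0.02, 0.385], "angular": [0.0, 0.0, 0.0], "fingers": 1}, {"dp": [-0.123, -0.02, 0.385], "angular": [0.0, 0.0, 0.0], "fingers": 1}, {"dp": [-0.123, -0.02, 0.385], "angular": [0.0, 0.0, 0.0], "fingers": 1}, {"dp": [-0.123, -0.02, 0.385], "angular": [0.0, 0.0, 0.0], "fingers": 1}, {"dp": [-0.123, -0.02, 0.385], "angular": [0.0, 0.0, 0.0], "fingers": 1}]
```

>>> {"name": "step_arm", "arguments": {"targets": [{"dp": [0.0809,0.0,-0.0268],"angular": [0.0,0.0,0.0],"fingers": 0},{"dp": [0.1626,0.0,-0.0694],"angular": [0.0,0.0,0.0],"fingers": 0},{"dp": [0.1431,0.0,-0.2195],"angular": [0.0,0.0,0.0],"fingers": 0},{"dp": [0.0978,0.0,-0.3885],"angular": [0.0,0.0,0.0],"fingers": 0},{"dp": [0.0656,-0.2375,-0.4316],"angular": [0.0,0.0,0.0],"fingers": 1},{"dp": [0.027,-0.5125,-0.4213],"angular": [0.0,0.0,0.0],"fingers": 1},{"dp": [-0.0148,-0.7875,-0.3842],"angular": [0.0,0.0,0.0],"fingers": 1},{"dp": [-0.0148,-0.7875,-0.3842],"angular": [0.0,0.0,0.0],"fingers": 1}], "newtons": 20}}

```text
time: 9.65
tool_pos: [486.5, -97.2, 109.2]
tcp_rot: [180.0, 14.9, -166.3]
ft_force: [0.1, 0.3, 0.7]
finger_gap: 12.7
grip_force: 0.0
```

```bash
python3 -c "
from h import *
where()"
```

```text
9.65 jig pos [ -40.43 -193.17  109.21] F [0.13 0.23 0.67] rpy [ 180.    14.9 -166.3] gap 12.7
```

Fingers nearly shut, so I'll descend.

>>> {"name": "step_arm", "arguments": {"targets": [{"dp": [0,-0.02,0],"angular": [0.0,0.0,0.0],"fingers": 1},{"dp": [-0.0465,-0.02,0.116],"angular": [0.0,0.0,0.0],"fingers": 1},{"dp": [-0.0866,-0.02,0.2562],"angular": [0.0,0.0,0.0],"fingers": 1},{"dp": [-0.123,-0.02,0.385],"angular": [0.0,0.0,0.0],"fingers": 1},{"dp": [-0.123,-0.02,0.385],"angular": [0.0,0.0,0.0],"fingers": 1},{"dp": [-0.123,-0.02,0.385],"angular": [0.0,0.0,0.0],"fingers": 1},{"dp": [-0.123,-0.02,0.385],"angular": [0.0,0.0,0.0],"fingers": 1},{"dp": [-0.123,-0.02,0.385],"angular": [0.0,0.0,0.0],"fingers": 1}]}}

```text
time: 10.65
tool_pos: [529.9, -87.6, 43.1]
tcp_rot: [-179.9, 15.1, -166.0]
ft_force: [-0.1, -0.1, -0.0]
finger_gap: 0.1
grip_force: 0.0
```

```bash
python3 - <<'E'
from h import *
from bench import *
import cv2
where()
a=snapshot("side")[150:240,200:320];b=snapshot("top")[150:220,170:290]
a=cv2.resize(a,(400,300),interpolation=cv2.INTER_CUBIC);b=cv2.resize(b,(400,233),interpolation=cv2.INTER_CUBIC)
b=cv2.copyMakeBorder(b,0,67,0,0,cv2.BORDER_CONSTANT);cv2.imwrite("pics/c4.png",np.hstack([a,b]))
# expected pixel of axle free end if seated
for c,o,k in(("side",[200,150],3.33),("top",[170,150],3.33)):print(c,(proj(c,jw([(0,-152.5,55.7),(0,87.5,55.7)],J))-o)*k)
E
```

```text
10.65 jig pos [   4.04 -194.4    43.14] F [-0.08 -0.09 -0.  ] rpy [-179.9   15.1 -166. ] gap 0.1
side [[315.82948662 193.48788576]
 [109.23799869 101.67004649]]
top [[294.86886656  85.38288176]
 [ 88.60956681 128.98194795]]
```

View pics/c4.png

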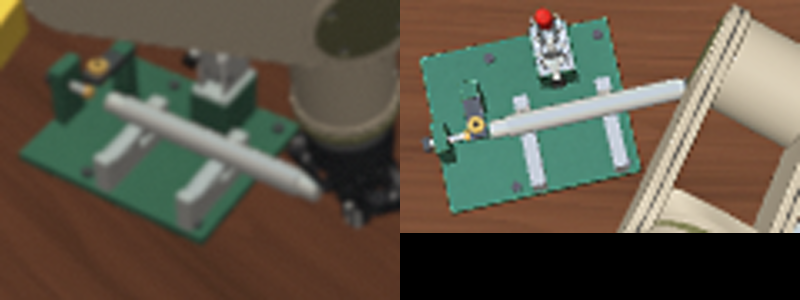

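The axle lies seated, with both ends where predicted, and the fingers stand just beyond the free end. Now I'll approach it.

```bash
python3 -c "
from h import *
rows([(3.7,-194+4*i,42) for i in range(1,9)],15,1)"
```

```text
[{"dp": [-0.0001, 0.02, 0.0], "angular": [0.0, 0.0, 0.0], "fingers": 1}, {"dp": [-0.0001, 0.04, 0.0], "angular": [0.0, 0.0, 0.0], "fingers": 1}, {"dp": [-0.0001, 0.06, 0.0], "angular": [0.0, 0.0, 0.0], "fingers": 1}, {"dp": [-0.0001, 0.08, 0.0], "angular": [0.0, 0.0, 0.0], "fingers": 1}, {"dp": [-0.0001, 0.1, 0.0], "angular": [0.0, 0.0, 0.0], "fingers": 1}, {"dp": [-0.0001, 0.12, 0.0], "angular": [0.0, 0.0, 0.0], "fingers": 1}, {"dp": [-0.0001, 0.14, 0.0], "angular": [0.0, 0.0, 0.0], "fingers": 1}, {"dp": [-0.0001, 0.16, 0.0], "angular": [0.0, 0.0, 0.0], "fingers": 1}]
```

>>> {"name": "step_arm", "arguments": {"targets": [{"dp": [0,0.02,0.0],"angular": [0.0,0.0,0.0],"fingers": 1},{"dp": [0,0.04,0.0],"angular": [0.0,0.0,0.0],"fingers": 1},{"dp": [0,0.06,0.0],"angular": [0.0,0.0,0.0],"fingers": 1},{"dp": [0,0.08,0.0],"angular": [0.0,0.0,0.0],"fingers": 1},{"dp": [0,0.1,0.0],"angular": [0.0,0.0,0.0],"fingers": 1},{"dp": [0,0.12,0.0],"angular": [0.0,0.0,0.0],"fingers": 1},{"dp": [0,0.14,0.0],"angular": [0.0,0.0,0.0],"fingers": 1},{"dp": [0,0.16,0.0],"angular": [0.0,0.0,0.0],"fingers": 1}]}}

```text
time: 11.75
tool_pos: [521.8, -56.4, 42.1]
tcp_rot: [-179.9, 15.0, -166.0]
ft_force: [0.5, -3.3, -0.1]
finger_gap: -0.3
grip_force: 1.4
```

```bash
python3 -c "
from h import *
for i in range(4):
    where()"
```

```text
11.75 jig pos [   3.74 -162.13   42.12] F [-0.34 -3.35 -0.14] rpy [-179.9   15.  -166. ] gap -0.3
11.75 jig pos [   3.74 -162.13   42.12] F [-0.34 -3.35 -0.14] rpy [-179.9   15.  -166. ] gap -0.3
11.75 jig pos [   3.74 -162.13   42.12] F [-0.34 -3.35 -0.14] rpy [-179.9   15.  -166. ] gap -0.3
11.75 jig pos [   3.74 -162.13   42.12] F [-0.34 -3.35 -0.14] rpy [-179.9   15.  -166. ] gap -0.3
```

>>> {"name": "step_arm", "arguments": {"targets": [{"dp": [0,0.007,0.0],"angular": [0.0,0.0,0.0],"fingers": 1},{"dp": [0,0.014,0.0],"angular": [0.0,0.0,0.0],"fingers": 1},{"dp": [0,0.021,0.0],"angular": [0.0,0.0,0.0],"fingers": 1},{"dp": [0,0.028,0.0],"angular": [0.0,0.0,0.0],"fingers": 1},{"dp": [0,0.035,0.0],"angular": [0.0,0.0,0.0],"fingers": 1},{"dp": [0,0.04,0.0],"angular": [0.0,0.0,0.0],"fingers": 1},{"dp": [0,0.04,0.0],"angular": [0.0,0.0,0.0],"fingers": 1},{"dp": [0,0.04,0.0],"angular": [0.0,0.0,0.0],"fingers": 1}]}}

```text
time: 12.75
tool_pos: [519.8, -48.4, 42.0]
tcp_rot: [180.0, 15.0, -166.0]
ft_force: [-0.6, -1.2, 1.1]
finger_gap: -0.1
grip_force: 0.8
```

>>> {"name": "step_arm", "arguments": {"targets": [{"dp": [0,-0.0005,0.0],"angular": [0.0,0.0,0.0],"fingers": 1},{"dp": [0,-0.0005,0.0],"angular": [0.0,0.0,0.0],"fingers": 1},{"dp": [0,-0.0005,0.0],"angular": [0.0,0.0,0.0],"fingers": 1},{"dp": [0,-0.0005,0.0],"angular": [0.0,0.0,0.0],"fingers": 1},{"dp": [0,-0.0005,0.0],"angular": [0.0,0.0,0.0],"fingers": 1},{"dp": [0,-0.0005,0.0],"angular": [0.0,0.0,0.0],"fingers": 1},{"dp": [0,-0.0005,0.0],"angular": [0.0,0.0,0.0],"fingers": 1},{"dp": [0,-0.0005,0.0],"angular": [0.0,0.0,0.0],"fingers": 1}]}}

```text
time: 13.75
tool_pos: [519.8, -48.6, 42.0]
tcp_rot: [-180.0, 15.0, -166.0]
ft_force: [1.0, -0.1, -0.3]
finger_gap: 0.3
grip_force: 0.0
```

```bash
python3 - <<'E'
from h import *
from bench import *
import cv2
where()
s=snapshot("side");t=snapshot("top");cv2.imwrite("pics/s5full.png",s);cv2.imwrite("pics/t5full.png",t)
a=cv2.resize(s[155:195,205:245],(400,400),interpolation=cv2.INTER_CUBIC);b=cv2.resize(t[170:210,170:210],(400,400),interpolation=cv2.INTER_CUBIC)
cv2.imwrite("pics/c5.png",np.hstack([a,b]))
for n,y in(("face",136),("tip120",120),("tip108",108),("axle96",96),("axle100",100)):
    print(n,(proj("side",jw((0,y,55.7),J))-[205,155])*10,(proj("top",jw((0,y,55.7),J))-[170,170])*10+[400,0])
E
```

```text
13.75 jig pos [   3.69 -154.1    42.02] F [ 0.98 -0.35 -0.28] rpy [-180.   15. -166.] gap 0.3
face [164.68958984 204.93691815] [539.99241967 213.98868213]
tip120 [201.67820639 221.37619588] [581.62810221 205.18773652]
tip108 [229.68020698 233.82144818] [612.83230216 198.59179645]
axle96 [257.90853431 246.36728948] [644.01718325 191.99994001]
axle100 [248.4737753  242.17409065] [633.62436832 194.19677199]
```

View pics/c5.png

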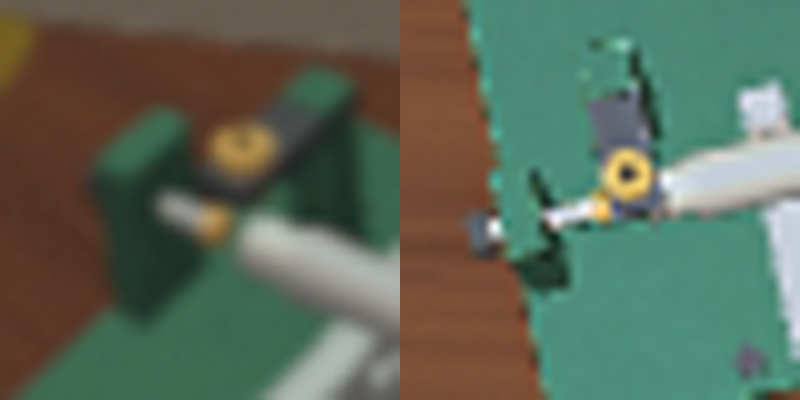

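The brass tip's face is at about (227,178) and the axle end at about (229,178) in the side picture, a gap of roughly 9 mm. I'll advance 4 mm, then go in fine steps.

>>> {"name": "step_arm", "arguments": {"targets": [{"dp": [0,0.0026,0.0],"angular": [0.0,0.0,0.0],"fingers": 1},{"dp": [0,0.0052,0.0],"angular": [0.0,0.0,0.0],"fingers": 1},{"dp": [0,0.0078,0.0],"angular": [0.0,0.0,0.0],"fingers": 1},{"dp": [0,0.0104,0.0],"angular": [0.0,0.0,0.0],"fingers": 1},{"dp": [0,0.013,0.0],"angular": [0.0,0.0,0.0],"fingers": 1},{"dp": [0,0.0156,0.0],"angular": [0.0,0.0,0.0],"fingers": 1},{"dp": [0,0.018,0.0],"angular": [0.0,0.0,0.0],"fingers": 1},{"dp": [0,0.0205,0.0],"angular": [0.0,0.0,0.0],"fingers": 1}]}}

```text
time: 14.85
tool_pos: [518.9, -44.6, 42.1]
tcp_rot: [-180.0, 15.0, -166.0]
ft_force: [0.0, -3.1, 1.2]
finger_gap: -0.3
grip_force: 1.5
```

```bash
python3 - <<'E'
from h import *
from bench import *
import cv2
where()
s=snapshot("side")
a=cv2.resize(s[165:195,215:245],(600,600),interpolation=cv2.INTER_CUBIC)
cv2.imwrite("pics/c6.png",a)
for n,y in(("tip120",120),("tip108",108),("axle100",100)):print(n,(proj("side",jw((0,y,55.7),J))-[215,165])*20)
E
```

```text
14.85 jig pos [   3.73 -150.02   42.06] F [-0.73 -3.05  1.23] rpy [-180.   15. -166.] gap -0.3
tip120 [203.35641277 242.75239177]
tip108 [259.36041395 267.64289636]
axle100 [296.9475506 284.3481813]
```

View pics/c6.png

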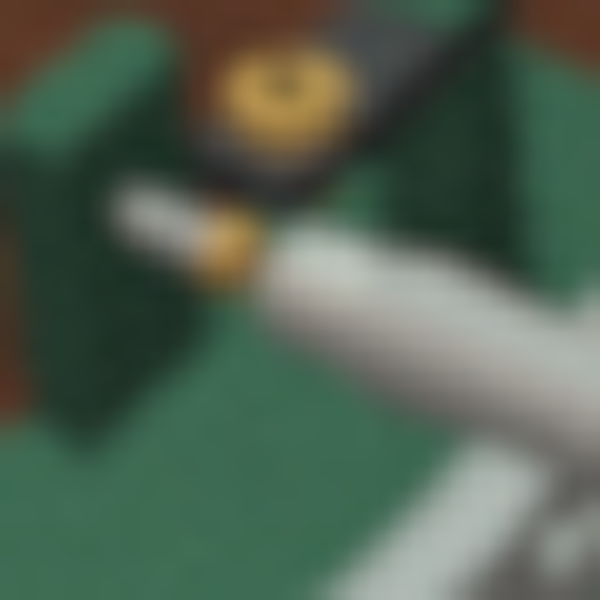

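The tip's face is at about (227,178) and the axle end's centre about 7 mm short of it. I'll creep in from here.

>>> {"name": "step_arm", "arguments": {"targets": [{"dp": [0,0.0015,0.0],"angular": [0.0,0.0,0.0],"fingers": 1},{"dp": [0,0.003,0.0],"angular": [0.0,0.0,0.0],"fingers": 1},{"dp": [0,0.0045,0.0],"angular": [0.0,0.0,0.0],"fingers": 1},{"dp": [0,0.006,0.0],"angular": [0.0,0.0,0.0],"fingers": 1},{"dp": [0,0.007,0.0],"angular": [0.0,0.0,0.0],"fingers": 1},{"dp": [0,0.008,0.0],"angular": [0.0,0.0,0.0],"fingers": 1},{"dp": [0,0.009,0.0],"angular": [0.0,0.0,0.0],"fingers": 1},{"dp": [0,0.01,0.0],"angular": [0.0,0.0,0.0],"fingers": 1}]}}

```text
time: 15.9
tool_pos: [518.4, -42.7, 42.0]
tcp_rot: [-180.0, 15.0, -166.0]
ft_force: [0.5, -3.2, 0.7]
finger_gap: 0.1
grip_force: 1.6
```

>>> {"name": "step_arm", "arguments": {"targets": [{"dp": [0,0.0003,0.0],"angular": [0.0,0.0,0.0],"fingers": 1},{"dp": [0,0.0006,0.0],"angular": [0.0,0.0,0.0],"fingers": 1},{"dp": [0,0.0009,0.0],"angular": [0.0,0.0,0.0],"fingers": 1},{"dp": [0,0.0012,0.0],"angular": [0.0,0.0,0.0],"fingers": 1},{"dp": [0,0.0015,0.0],"angular": [0.0,0.0,0.0],"fingers": 1},{"dp": [0,0.0018,0.0],"angular": [0.0,0.0,0.0],"fingers": 1},{"dp": [0,0.0021,0.0],"angular": [0.0,0.0,0.0],"fingers": 1},{"dp": [0,0.0024,0.0],"angular": [0.0,0.0,0.0],"fingers": 1}]}}

```text
time: 16.9
tool_pos: [518.3, -42.2, 42.0]
tcp_rot: [-180.0, 15.0, -166.0]
ft_force: [0.4, -3.5, 0.4]
finger_gap: -0.1
grip_force: 1.6
```

>>> {"name": "step_arm", "arguments": {"targets": [{"dp": [0,0.0004,0.0],"angular": [0.0,0.0,0.0],"fingers": 1},{"dp": [0,0.0008,0.0],"angular": [0.0,0.0,0.0],"fingers": 1},{"dp": [0,0.0012,0.0],"angular": [0.0,0.0,0.0],"fingers": 1},{"dp": [0,0.0016,0.0],"angular": [0.0,0.0,0.0],"fingers": 1},{"dp": [0,0.0019,0.0],"angular": [0.0,0.0,0.0],"fingers": 1},{"dp": [0,0.0022,0.0],"angular": [0.0,0.0,0.0],"fingers": 1},{"dp": [0,0.0025,0.0],"angular": [0.0,0.0,0.0],"fingers": 1},{"dp": [0,0.0028,0.0],"angular": [0.0,0.0,0.0],"fingers": 1}]}}

```text
time: 17.9
tool_pos: [518.1, -41.7, 42.0]
tcp_rot: [-180.0, 15.0, -166.0]
ft_force: [-0.8, -2.8, 0.8]
finger_gap: -0.0
grip_force: 1.6
```

>>> {"name": "step_arm", "arguments": {"targets": [{"dp": [0,0.0004,0.0],"angular": [0.0,0.0,0.0],"fingers": 1},{"dp": [0,0.0008,0.0],"angular": [0.0,0.0,0.0],"fingers": 1},{"dp": [0,0.0012,0.0],"angular": [0.0,0.0,0.0],"fingers": 1},{"dp": [0,0.0016,0.0],"angular": [0.0,0.0,0.0],"fingers": 1},{"dp": [0,0.0019,0.0],"angular": [0.0,0.0,0.0],"fingers": 1},{"dp": [0,0.0022,0.0],"angular": [0.0,0.0,0.0],"fingers": 1},{"dp": [0,0.0025,0.0],"angular": [0.0,0.0,0.0],"fingers": 1},{"dp": [0,0.0028,0.0],"angular": [0.0,0.0,0.0],"fingers": 1}]}}

```text
time: 18.9
tool_pos: [517.9, -41.2, 42.0]
tcp_rot: [-180.0, 15.0, -166.0]
ft_force: [-0.4, -3.8, 0.9]
finger_gap: -0.0
grip_force: 1.7
```

>>> {"name": "step_arm", "arguments": {"targets": [{"dp": [0,0.0004,0.0],"angular": [0.0,0.0,0.0],"fingers": 1},{"dp": [0,0.0008,0.0],"angular": [0.0,0.0,0.0],"fingers": 1},{"dp": [0,0.0012,0.0],"angular": [0.0,0.0,0.0],"fingers": 1},{"dp": [0,0.0016,0.0],"angular": [0.0,0.0,0.0],"fingers": 1},{"dp": [0,0.0019,0.0],"angular": [0.0,0.0,0.0],"fingers": 1},{"dp": [0,0.0022,0.0],"angular": [0.0,0.0,0.0],"fingers": 1},{"dp": [0,0.0025,0.0],"angular": [0.0,0.0,0.0],"fingers": 1},{"dp": [0,0.0028,0.0],"angular": [0.0,0.0,0.0],"fingers": 1}]}}

```text
time: 19.9
tool_pos: [517.8, -40.6, 42.0]
tcp_rot: [-180.0, 15.0, -166.0]
ft_force: [-1.4, -2.6, 0.6]
finger_gap: 0.3
grip_force: 1.7
```

>>> {"name": "step_arm", "arguments": {"targets": [{"dp": [0,0.0004,0.0],"angular": [0.0,0.0,0.0],"fingers": 1},{"dp": [0,0.0008,0.0],"angular": [0.0,0.0,0.0],"fingers": 1},{"dp": [0,0.0012,0.0],"angular": [0.0,0.0,0.0],"fingers": 1},{"dp": [0,0.0016,0.0],"angular": [0.0,0.0,0.0],"fingers": 1},{"dp": [0,0.0019,0.0],"angular": [0.0,0.0,0.0],"fingers": 1},{"dp": [0,0.0022,0.0],"angular": [0.0,0.0,0.0],"fingers": 1},{"dp": [0,0.0025,0.0],"angular": [0.0,0.0,0.0],"fingers": 1},{"dp": [0,0.0028,0.0],"angular": [0.0,0.0,0.0],"fingers": 1}]}}

```text
time: 20.9
tool_pos: [517.7, -40.0, 42.0]
tcp_rot: [-180.0, 15.0, -166.0]
ft_force: [-0.0, -3.9, 1.3]
finger_gap: -0.0
grip_force: 1.7
```

>>> {"name": "step_arm", "arguments": {"targets": [{"dp": [0,0.0004,0.0],"angular": [0.0,0.0,0.0],"fingers": 1},{"dp": [0,0.0008,0.0],"angular": [0.0,0.0,0.0],"fingers": 1},{"dp": [0,0.0012,0.0],"angular": [0.0,0.0,0.0],"fingers": 1},{"dp": [0,0.0016,0.0],"angular": [0.0,0.0,0.0],"fingers": 1},{"dp": [0,0.0019,0.0],"angular": [0.0,0.0,0.0],"fingers": 1},{"dp": [0,0.0022,0.0],"angular": [0.0,0.0,0.0],"fingers": 1},{"dp": [0,0.0025,0.0],"angular": [0.0,0.0,0.0],"fingers": 1},{"dp": [0,0.0028,0.0],"angular": [0.0,0.0,0.0],"fingers": 1}]}}

```text
time: 21.9
tool_pos: [517.6, -39.5, 42.0]
tcp_rot: [-180.0, 15.0, -166.0]
ft_force: [-0.9, -2.5, 1.4]
finger_gap: 0.2
grip_force: 1.7
```

>>> {"name": "step_arm", "arguments": {"targets": [{"dp": [0,0.0004,0.0],"angular": [0.0,0.0,0.0],"fingers": 1},{"dp": [0,0.0008,0.0],"angular": [0.0,0.0,0.0],"fingers": 1},{"dp": [0,0.0012,0.0],"angular": [0.0,0.0,0.0],"fingers": 1},{"dp": [0,0.0016,0.0],"angular": [0.0,0.0,0.0],"fingers": 1},{"dp": [0,0.0019,0.0],"angular": [0.0,0.0,0.0],"fingers": 1},{"dp": [0,0.0022,0.0],"angular": [0.0,0.0,0.0],"fingers": 1},{"dp": [0,0.0025,0.0],"angular": [0.0,0.0,0.0],"fingers": 1},{"dp": [0,0.0028,0.0],"angular": [0.0,0.0,0.0],"fingers": 1}]}}

```text
time: 22.9
tool_pos: [517.4, -39.0, 42.0]
tcp_rot: [-180.0, 15.0, -166.0]
ft_force: [-0.4, -3.3, 2.2]
finger_gap: -0.2
grip_force: 1.7
```

>>> {"name": "step_arm", "arguments": {"targets": [{"dp": [0,0.0004,0.0],"angular": [0.0,0.0,0.0],"fingers": 1},{"dp": [0,0.0008,0.0],"angular": [0.0,0.0,0.0],"fingers": 1},{"dp": [0,0.0012,0.0],"angular": [0.0,0.0,0.0],"fingers": 1},{"dp": [0,0.0016,0.0],"angular": [0.0,0.0,0.0],"fingers": 1},{"dp": [0,0.0019,0.0],"angular": [0.0,0.0,0.0],"fingers": 1},{"dp": [0,0.0022,0.0],"angular": [0.0,0.0,0.0],"fingers": 1},{"dp": [0,0.0025,0.0],"angular": [0.0,0.0,0.0],"fingers": 1},{"dp": [0,0.0028,0.0],"angular": [0.0,0.0,0.0],"fingers": 1}]}}

```text
time: 23.9
tool_pos: [517.3, -38.4, 42.0]
tcp_rot: [-180.0, 15.0, -166.0]
ft_force: [-1.2, -3.9, 0.7]
finger_gap: 0.1
grip_force: 1.7
```

>>> {"name": "step_arm", "arguments": {"targets": [{"dp": [0,0.0004,0.0],"angular": [0.0,0.0,0.0],"fingers": 1},{"dp": [0,0.0008,0.0],"angular": [0.0,0.0,0.0],"fingers": 1},{"dp": [0,0.0012,0.0],"angular": [0.0,0.0,0.0],"fingers": 1},{"dp": [0,0.0016,0.0],"angular": [0.0,0.0,0.0],"fingers": 1},{"dp": [0,0.0019,0.0],"angular": [0.0,0.0,0.0],"fingers": 1},{"dp": [0,0.0022,0.0],"angular": [0.0,0.0,0.0],"fingers": 1},{"dp": [0,0.0025,0.0],"angular": [0.0,0.0,0.0],"fingers": 1},{"dp": [0,0.0028,0.0],"angular": [0.0,0.0,0.0],"fingers": 1}]}}

```text
time: 24.9
tool_pos: [517.2, -37.9, 42.0]
tcp_rot: [-180.0, 15.0, -166.0]
ft_force: [-0.6, -2.3, 0.9]
finger_gap: 0.2
grip_force: 1.7
```

>>> {"name": "step_arm", "arguments": {"targets": [{"dp": [0,0.0004,0.0],"angular": [0.0,0.0,0.0],"fingers": 1},{"dp": [0,0.0008,0.0],"angular": [0.0,0.0,0.0],"fingers": 1},{"dp": [0,0.0012,0.0],"angular": [0.0,0.0,0.0],"fingers": 1},{"dp": [0,0.0016,0.0],"angular": [0.0,0.0,0.0],"fingers": 1},{"dp": [0,0.0019,0.0],"angular": [0.0,0.0,0.0],"fingers": 1},{"dp": [0,0.0022,0.0],"angular": [0.0,0.0,0.0],"fingers": 1},{"dp": [0,0.0025,0.0],"angular": [0.0,0.0,0.0],"fingers": 1},{"dp": [0,0.0028,0.0],"angular": [0.0,0.0,0.0],"fingers": 1}]}}

```text
time: 25.9
tool_pos: [517.0, -37.3, 42.0]
tcp_rot: [-180.0, 15.0, -166.0]
ft_force: [-0.5, -3.5, 0.7]
finger_gap: -0.0
grip_force: 1.7
```

```bash
python3 - <<'E'
from h import *
from bench import *
import cv2
where()
s=snapshot("side")
a=cv2.resize(s[165:195,215:245],(600,600),interpolation=cv2.INTER_CUBIC)
cv2.imwrite("pics/c7.png",a)
E
```

```text
25.9 jig pos [   3.68 -142.45   41.98] F [-1.32 -3.25  0.68] rpy [-180.   15. -166.] gap -0.0
```

View pics/c7.png

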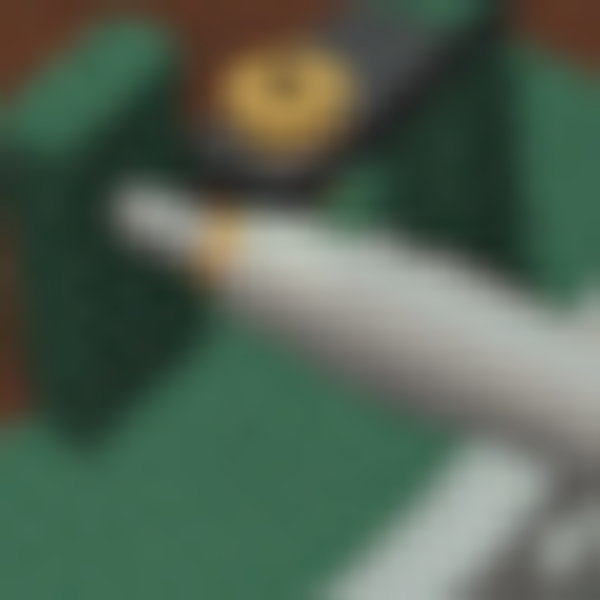

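The axle end now covers half of the brass tip at about (226,177), so contact is close. I'll use smaller steps.

>>> {"name": "step_arm", "arguments": {"targets": [{"dp": [0,0.0003,0.0],"angular": [0.0,0.0,0.0],"fingers": 1},{"dp": [0,0.0006,0.0],"angular": [0.0,0.0,0.0],"fingers": 1},{"dp": [0,0.0009,0.0],"angular": [0.0,0.0,0.0],"fingers": 1},{"dp": [0,0.0012,0.0],"angular": [0.0,0.0,0.0],"fingers": 1},{"dp": [0,0.0015,0.0],"angular": [0.0,0.0,0.0],"fingers": 1},{"dp": [0,0.0018,0.0],"angular": [0.0,0.0,0.0],"fingers": 1},{"dp": [0,0.002,0.0],"angular": [0.0,0.0,0.0],"fingers": 1},{"dp": [0,0.0022,0.0],"angular": [0.0,0.0,0.0],"fingers": 1}]}}

```text
time: 26.95
tool_pos: [516.9, -36.9, 42.0]
tcp_rot: [-180.0, 15.0, -166.0]
ft_force: [-0.5, -4.3, 1.6]
finger_gap: -0.1
grip_force: 1.7
```

>>> {"name": "step_arm", "arguments": {"targets": [{"dp": [0,0.0003,0.0],"angular": [0.0,0.0,0.0],"fingers": 1},{"dp": [0,0.0006,0.0],"angular": [0.0,0.0,0.0],"fingers": 1},{"dp": [0,0.0009,0.0],"angular": [0.0,0.0,0.0],"fingers": 1},{"dp": [0,0.0012,0.0],"angular": [0.0,0.0,0.0],"fingers": 1},{"dp": [0,0.0015,0.0],"angular": [0.0,0.0,0.0],"fingers": 1},{"dp": [0,0.0018,0.0],"angular": [0.0,0.0,0.0],"fingers": 1},{"dp": [0,0.002,0.0],"angular": [0.0,0.0,0.0],"fingers": 1},{"dp": [0,0.0022,0.0],"angular": [0.0,0.0,0.0],"fingers": 1}]}}

```text
time: 27.95
tool_pos: [516.8, -36.5, 42.0]
tcp_rot: [-180.0, 15.0, -166.0]
ft_force: [-0.9, -3.0, 0.6]
finger_gap: -0.2
grip_force: 1.7
```

>>> {"name": "step_arm", "arguments": {"targets": [{"dp": [0,0.0003,0.0],"angular": [0.0,0.0,0.0],"fingers": 1},{"dp": [0,0.0006,0.0],"angular": [0.0,0.0,0.0],"fingers": 1},{"dp": [0,0.0009,0.0],"angular": [0.0,0.0,0.0],"fingers": 1},{"dp": [0,0.0012,0.0],"angular": [0.0,0.0,0.0],"fingers": 1},{"dp": [0,0.0015,0.0],"angular": [0.0,0.0,0.0],"fingers": 1},{"dp": [0,0.0018,0.0],"angular": [0.0,0.0,0.0],"fingers": 1},{"dp": [0,0.002,0.0],"angular": [0.0,0.0,0.0],"fingers": 1},{"dp": [0,0.0022,0.0],"angular": [0.0,0.0,0.0],"fingers": 1}]}}

```text
time: 28.95
tool_pos: [516.7, -36.1, 42.0]
tcp_rot: [-180.0, 15.0, -166.0]
ft_force: [-1.2, -4.4, 0.2]
finger_gap: 0.2
grip_force: 2.1
```

>>> {"name": "step_arm", "arguments": {"targets": [{"dp": [0,0.0002,0.0],"angular": [0.0,0.0,0.0],"fingers": 1},{"dp": [0,0.0004,0.0],"angular": [0.0,0.0,0.0],"fingers": 1},{"dp": [0,0.0006,0.0],"angular": [0.0,0.0,0.0],"fingers": 1},{"dp": [0,0.0006,0.0],"angular": [0.0,0.0,0.0],"fingers": 1},{"dp": [0,0.0006,0.0],"angular": [0.0,0.0,0.0],"fingers": 1},{"dp": [0,0.0006,0.0],"angular": [0.0,0.0,0.0],"fingers": 1},{"dp": [0,0.0006,0.0],"angular": [0.0,0.0,0.0],"fingers": 1},{"dp": [0,0.0006,0.0],"angular": [0.0,0.0,0.0],"fingers": 1}]}}

```text
time: 29.95
tool_pos: [516.7, -36.1, 42.0]
tcp_rot: [-180.0, 15.0, -166.0]
ft_force: [-1.5, -5.4, 0.7]
finger_gap: -0.0
grip_force: 2.5
```

>>> {"name": "step_arm", "arguments": {"targets": [{"dp": [0,0.0005,0.0],"angular": [0.0,0.0,0.0],"fingers": 1},{"dp": [0,0.001,0.0],"angular": [0.0,0.0,0.0],"fingers": 1},{"dp": [0,0.0015,0.0],"angular": [0.0,0.0,0.0],"fingers": 1},{"dp": [0,0.0015,0.0],"angular": [0.0,0.0,0.0],"fingers": 1},{"dp": [0,0.0015,0.0],"angular": [0.0,0.0,0.0],"fingers": 1},{"dp": [0,0.0015,0.0],"angular": [0.0,0.0,0.0],"fingers": 1},{"dp": [0,0.0015,0.0],"angular": [0.0,0.0,0.0],"fingers": 1},{"dp": [0,0.0015,0.0],"angular": [0.0,0.0,0.0],"fingers": 1}]}}

```text
time: 30.95
tool_pos: [516.7, -36.1, 42.1]
tcp_rot: [-179.9, 15.0, -166.0]
ft_force: [1.0, -5.9, 0.0]
finger_gap: 0.1
grip_force: 3.2
```

>>> {"name": "step_arm", "arguments": {"targets": [{"dp": [0,0.0008,0.0],"angular": [0.0,0.0,0.0],"fingers": 1},{"dp": [0,0.0016,0.0],"angular": [0.0,0.0,0.0],"fingers": 1},{"dp": [0,0.0024,0.0],"angular": [0.0,0.0,0.0],"fingers": 1},{"dp": [0,0.0024,0.0],"angular": [0.0,0.0,0.0],"fingers": 1},{"dp": [0,0.0024,0.0],"angular": [0.0,0.0,0.0],"fingers": 1},{"dp": [0,0.0024,0.0],"angular": [0.0,0.0,0.0],"fingers": 1},{"dp": [0,0.0024,0.0],"angular": [0.0,0.0,0.0],"fingers": 1},{"dp": [0,0.0024,0.0],"angular": [0.0,0.0,0.0],"fingers": 1}]}}

```text
time: 31.95
tool_pos: [516.7, -36.0, 42.1]
tcp_rot: [-179.9, 15.0, -166.0]
ft_force: [0.1, -8.6, -0.6]
finger_gap: 0.2
grip_force: 4.3
```

The axle has been held on the screw at 8.6 N total push, which is about 5 N on the screw after friction. Now I'll back off and go to the handle.

```bash
python3 - <<'E'
from h import *
p,R=load();save(jw((3.7,-140.26,42),J),R)
rows([(3.7,-160,42),(3.7,-174,70),(-5,-174,130),(0,-150,190),(5,-110,235),(20,-60,240),(25,-20,240),(28,0,235)],15)
t=np.radians(15)
def at(phi,s=90,pen=0):
    f=np.radians(phi);u=np.array([np.cos(f),np.sin(f)]);n=np.array([-u[1],u[0]])
    c=np.array([92,108])+s*u+(9-pen)*n-11*np.array([np.cos(t),np.sin(t)]);return (c[0],0,c[1])
p0=at(105,pen=-14)
rows([(p0[0],0,215),p0,at(105,pen=-4)]+[at(f) for f in(105,101,97,93,89)],15)
rows([at(f) for f in np.linspace(84,50,8)],15)
rows([at(f) for f in np.linspace(46,22,8)],15)
rows([at(f) for f in (20,18,16,14,12,11,10,9)],15)
E
```

```text
[{"dp": [0.0, -0.0987, 0.0], "angular": [0.0, 0.0, 0.0], "fingers": 1.0}, {"dp": [-0.0362, -0.1687, -0.1352], "angular": [0.0, 0.0, 0.0], "fingers": 1.0}, {"dp": [-0.0718, -0.1688, -0.4363], "angular": [0.0, 0.0, 0.0], "fingers": 1.0}, {"dp": [-0.1736, -0.0488, -0.7196], "angular": [0.0, 0.0, 0.0], "fingers": 1.0}, {"dp": [-0.256, 0.1512, -0.9305], "angular": [0.0, 0.0, 0.0], "fingers": 1.0}, {"dp": [-0.3349, 0.4012, -0.9352], "angular": [0.0, 0.0, 0.0], "fingers": 1.0}, {"dp": [-0.3591, 0.6012, -0.9288], "angular": [0.0, 0.0, 0.0], "fingers": 1.0}, {"dp": [-0.3671, 0.7012, -0.9008], "angular": [0.0, 0.0, 0.0], "fingers": 1.0}]
[{"dp": [-0.0122, 0.0, 0.1068], "angular": [0.0, 0.0, 0.0], "fingers": 1.0}, {"dp": [0.0252, 0.0, 0.2462], "angular": [0.0, 0.0, 0.0], "fingers": 1.0}, {"dp": [-0.0248, 0.0, 0.2462], "angular": [0.0, 0.0, 0.0], "fingers": 1.0}, {"dp": [-0.0448, 0.0, 0.2462], "angular": [0.0, 0.0, 0.0], "fingers": 1.0}, {"dp": [-0.0763, 0.0, 0.2442], "angular": [0.0, 0.0, 0.0], "fingers": 1.0}, {"dp": [-0.1079, 0.0, 0.2443], "angular": [0.0, 0.0, 0.0], "fingers": 1.0}, {"dp": [
[... 1286 characters left out ...]
, "fingers": 1.0}, {"dp": [-0.0984, 0.0, 0.1955], "angular": [0.0, 0.0, 0.0], "fingers": 1.0}]
[{"dp": [-0.0032, 0.0, 0.0154], "angular": [0.0, 0.0, 0.0], "fingers": 1.0}, {"dp": [-0.0059, 0.0, 0.031], "angular": [0.0, 0.0, 0.0], "fingers": 1.0}, {"dp": [-0.008, 0.0, 0.0466], "angular": [0.0, 0.0, 0.0], "fingers": 1.0}, {"dp": [-0.0096, 0.0, 0.0623], "angular": [0.0, 0.0, 0.0], "fingers": 1.0}, {"dp": [-0.0106, 0.0, 0.0781], "angular": [0.0, 0.0, 0.0], "fingers": 1.0}, {"dp": [-0.0109, 0.0, 0.086], "angular": [0.0, 0.0, 0.0], "fingers": 1.0}, {"dp": [-0.0111, 0.0, 0.0939], "angular": [0.0, 0.0, 0.0], "fingers": 1.0}, {"dp": [-0.0111, 0.0, 0.1017], "angular": [0.0, 0.0, 0.0], "fingers": 1.0}]
```

>>> {"name": "step_arm", "arguments": {"targets": [{"dp": [0.0,-0.0987,0.0],"angular": [0.0,0.0,0.0],"fingers": 1.0},{"dp": [-0.0362,-0.1687,-0.1352],"angular": [0.0,0.0,0.0],"fingers": 1.0},{"dp": [-0.0718,-0.1688,-0.4363],"angular": [0.0,0.0,0.0],"fingers": 1.0},{"dp": [-0.1736,-0.0488,-0.7196],"angular": [0.0,0.0,0.0],"fingers": 1.0},{"dp": [-0.256,0.1512,-0.9305],"angular": [0.0,0.0,0.0],"fingers": 1.0},{"dp": [-0.3349,0.4012,-0.9352],"angular": [0.0,0.0,0.0],"fingers": 1.0},{"dp": [-0.3591,0.6012,-0.9288],"angular": [0.0,0.0,0.0],"fingers": 1.0},{"dp": [-0.3671,0.7012,-0.9008],"angular": [0.0,0.0,0.0],"fingers": 1.0}]}}

```text
time: 32.95
tool_pos: [505.6, 109.6, 235.4]
tcp_rot: [179.9, 15.0, -165.9]
ft_force: [-0.2, -0.5, -0.5]
finger_gap: -0.0
grip_force: 0.0
```

>>> {"name": "step_arm", "arguments": {"targets": [{"dp": [-0.0122,0.0,0.1068],"angular": [0.0,0.0,0.0],"fingers": 1.0},{"dp": [0.0252,0.0,0.2462],"angular": [0.0,0.0,0.0],"fingers": 1.0},{"dp": [-0.0248,0.0,0.2462],"angular": [0.0,0.0,0.0],"fingers": 1.0},{"dp": [-0.0448,0.0,0.2462],"angular": [0.0,0.0,0.0],"fingers": 1.0},{"dp": [-0.0763,0.0,0.2442],"angular": [0.0,0.0,0.0],"fingers": 1.0},{"dp": [-0.1079,0.0,0.2443],"angular": [0.0,0.0,0.0],"fingers": 1.0},{"dp": [-0.1394,0.0,0.2467],"angular": [0.0,0.0,0.0],"fingers": 1.0},{"dp": [-0.1706,0.0,0.2512],"angular": [0.0,0.0,0.0],"fingers": 1.0}]}}

```text
time: 33.95
tool_pos: [551.3, 118.0, 195.7]
tcp_rot: [-180.0, 15.0, -166.0]
ft_force: [-1.8, -0.0, 1.0]
finger_gap: -0.1
grip_force: 0.8
```

```bash
python3 - <<'E'
from h import *
from bench import *
import cv2
where()
s=snapshot("side")
cv2.imwrite("pics/c8.png",cv2.resize(s[110:230,190:310],(600,600),interpolation=cv2.INTER_CUBIC))
E
```

```text
33.95 jig pos [ 7.4480e+01 -6.0000e-02  1.9567e+02] F [-1.78  0.41  1.03] rpy [-180.   15. -166.] gap -0.1
```

View pics/c8.png

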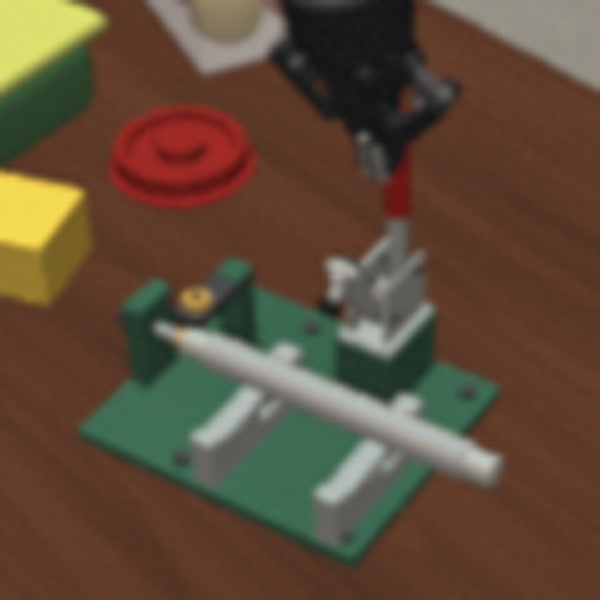

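The fingertip bears on the red grip at about (267,143), with 1.8 N resisting. The axle lies seated and on the screw, its stop end at about (226,177). I'll push on round the arc.

>>> {"name": "step_arm", "arguments": {"targets": [{"dp": [-0.0385,0.0,0.0088],"angular": [0.0,0.0,0.0],"fingers": 1.0},{"dp": [-0.075,0.0,0.0204],"angular": [0.0,0.0,0.0],"fingers": 1.0},{"dp": [-0.1104,0,0.0351],"angular": [0.0,0.0,0.0],"fingers": 1.0},{"dp": [-0.1444,0,0.0528],"angular": [0.0,0.0,0.0],"fingers": 1.0},{"dp": [-0.1768,0,0.0733],"angular": [0.0,0.0,0.0],"fingers": 1.0},{"dp": [-0.2073,0,0.0964],"angular": [0.0,0.0,0.0],"fingers": 1.0},{"dp": [-0.2358,0,0.122],"angular": [0.0,0.0,0.0],"fingers": 1.0},{"dp": [-0.262,0,0.15],"angular": [0.0,0.0,0.0],"fingers": 1.0}]}}

```text
time: 35.0
tool_pos: [607.9, 132.1, 179.6]
tcp_rot: [-180.0, 15.0, -166.0]
ft_force: [-0.8, 0.2, 1.0]
finger_gap: -0.1
grip_force: 0.5
```

>>> {"name": "step_arm", "arguments": {"targets": [{"dp": [-0.0198,0.0,0.0246],"angular": [0.0,0.0,0.0],"fingers": 1.0},{"dp": [-0.0353,0.0,0.0468],"angular": [0.0,0.0,0.0],"fingers": 1.0},{"dp": [-0.0495,0.0,0.0699],"angular": [0.0,0.0,0.0],"fingers": 1.0},{"dp": [-0.0622,0.0,0.0937],"angular": [0.0,0.0,0.0],"fingers": 1.0},{"dp": [-0.0735,0.0,0.1183],"angular": [0.0,0.0,0.0],"fingers": 1.0},{"dp": [-0.0834,0.0,0.1435],"angular": [0.0,0.0,0.0],"fingers": 1.0},{"dp": [-0.0917,0.0,0.1693],"angular": [0.0,0.0,0.0],"fingers": 1.0},{"dp": [-0.0984,0.0,0.1955],"angular": [0.0,0.0,0.0],"fingers": 1.0}]}}

```text
time: 36.0
tool_pos: [636.2, 139.2, 147.4]
tcp_rot: [-180.0, 15.0, -166.0]
ft_force: [0.1, 0.1, 4.3]
finger_gap: 0.2
grip_force: 1.9
```

>>> {"name": "step_arm", "arguments": {"targets": [{"dp": [-0.0032,0.0,0.0154],"angular": [0.0,0.0,0.0],"fingers": 1.0},{"dp": [-0.0059,0.0,0.031],"angular": [0.0,0.0,0.0],"fingers": 1.0},{"dp": [-0.008,0.0,0.0466],"angular": [0.0,0.0,0.0],"fingers": 1.0},{"dp": [-0.0096,0.0,0.0623],"angular": [0.0,0.0,0.0],"fingers": 1.0},{"dp": [-0.0106,0.0,0.0781],"angular": [0.0,0.0,0.0],"fingers": 1.0},{"dp": [-0.0109,0.0,0.086],"angular": [0.0,0.0,0.0],"fingers": 1.0},{"dp": [-0.0111,0.0,0.0939],"angular": [0.0,0.0,0.0],"fingers": 1.0},{"dp": [-0.0111,0.0,0.1017],"angular": [0.0,0.0,0.0],"fingers": 1.0}]}}

```text
time: 37.0
tool_pos: [642.5, 140.7, 127.9]
tcp_rot: [-180.0, 14.9, -166.0]
ft_force: [-7.4, -1.0, 7.7]
finger_gap: -0.1
grip_force: 4.7
```

```bash
python3 -c "
from h import *
where()"
```

```text
37.0 jig pos [1.6842e+02 3.0000e-02 1.2788e+02] F [-7.37  0.83  7.75] rpy [-180.    14.9 -166. ] gap -0.1
```

>>> {"name": "step_arm", "arguments": {"targets": [{"dp": [0,0.0,0.004],"angular": [0.0,0.0,0.0],"fingers": 1.0},{"dp": [0,0.0,0.008],"angular": [0.0,0.0,0.0],"fingers": 1.0},{"dp": [0,0.0,0.01],"angular": [0.0,0.0,0.0],"fingers": 1.0},{"dp": [0,0.0,0.01],"angular": [0.0,0.0,0.0],"fingers": 1.0},{"dp": [0,0.0,0.01],"angular": [0.0,0.0,0.0],"fingers": 1.0},{"dp": [0,0.0,0.01],"angular": [0.0,0.0,0.0],"fingers": 1.0},{"dp": [0,0.0,0.01],"angular": [0.0,0.0,0.0],"fingers": 1.0},{"dp": [0,0.0,0.01],"angular": [0.0,0.0,0.0],"fingers": 1.0}]}}

```text
time: 38.0
tool_pos: [642.7, 140.8, 127.6]
tcp_rot: [-180.0, 14.9, -166.0]
ft_force: [-15.0, -3.7, 16.3]
finger_gap: 0.1
grip_force: 8.7
```

```bash
python3 -c "
from h import *
where()
p,R=load();p=p+R.apply([0,0,2]);save(p,R)
rows([(155,0,150),(140,0,190),(110,0,230),(60,0,250),(0,0,255),(-20,0,255)],15)"
```

```text
38.0 jig pos [1.6865e+02 7.0000e-02 1.2757e+02] F [-15.44   0.06  16.26] rpy [-180.    14.9 -166. ] gap 0.1
[{"dp": [0.0386, 0.0, -0.1335], "angular": [0.0, 0.0, 0.0], "fingers": 1.0}, {"dp": [0.0593, 0.0, -0.3461], "angular": [0.0, 0.0, 0.0], "fingers": 1.0}, {"dp": [0.1525, 0.0, -0.5781], "angular": [0.0, 0.0, 0.0], "fingers": 1.0}, {"dp": [0.3681, 0.0, -0.7394], "angular": [0.0, 0.0, 0.0], "fingers": 1.0}, {"dp": [0.6514, 0.0001, -0.8412], "angular": [0.0, 0.0, 0.0], "fingers": 1.0}, {"dp": [0.748, 0.0001, -0.8671], "angular": [0.0, 0.0, 0.0], "fingers": 1.0}, {"dp": [0.748, 0.0001, -0.8671], "angular": [0.0, 0.0, 0.0], "fingers": 1.0}, {"dp": [0.748, 0.0001, -0.8671], "angular": [0.0, 0.0, 0.0], "fingers": 1.0}]
```

Hard stop: 2 mm more command gave 12 N more force and no travel. I'll retreat and check.

>>> {"name": "step_arm", "arguments": {"targets": [{"dp": [0.0386,0.0,-0.1335],"angular": [0.0,0.0,0.0],"fingers": 1.0},{"dp": [0.0593,0.0,-0.3461],"angular": [0.0,0.0,0.0],"fingers": 1.0},{"dp": [0.1525,0.0,-0.5781],"angular": [0.0,0.0,0.0],"fingers": 1.0},{"dp": [0.3681,0.0,-0.7394],"angular": [0.0,0.0,0.0],"fingers": 1.0},{"dp": [0.6514,0,-0.8412],"angular": [0.0,0.0,0.0],"fingers": 1.0},{"dp": [0.748,0,-0.8671],"angular": [0.0,0.0,0.0],"fingers": 1.0},{"dp": [0.748,0,-0.8671],"angular": [0.0,0.0,0.0],"fingers": 1.0},{"dp": [0.748,0,-0.8671],"angular": [0.0,0.0,0.0],"fingers": 1.0}]}}

```text
time: 39.0
tool_pos: [460.3, 95.3, 255.2]
tcp_rot: [-180.0, 15.0, -166.0]
ft_force: [-0.4, 0.8, -0.1]
finger_gap: 0.1
grip_force: 0.0
```

```bash
python3 - <<'E'
from h import *
from bench import *
import cv2
where()
for c in("side","top"):
    im=snapshot(c);h=cv2.cvtColor(im,cv2.COLOR_BGR2HSV)
    m=cv2.inRange(h,(0,150,60),(8,255,255))|cv2.inRange(h,(172,150,60),(180,255,255))
    e={f:proj(c,jw([(92+r*np.cos(np.radians(f)),0,108+r*np.sin(np.radians(f))) for r in(40,80,120)],J)).round(1).tolist() for f in(8,12,20)}
    print(c,e)
    n,l,st,ct=cv2.connectedComponentsWithStats(m);g=np.array(e[8][1])
    for k in range(1,n):
        if st[k,4]>5 and np.hypot(*(ct[k]-g))<40:print("red",st[k].tolist(),ct[k].round(1))
    for lab in("handle_grip","clamp_pad","axle_stop_end","axle_free_end"):print(lab,[(np.round(d["at"],1).tolist(),round(d["conf"],2)) for d in pinpoint(c,lab)[:3]])
    print("pad exp",proj(c,jw([(0,0,68.2),(0,112,55.7),(0,-128,55.7)],J)).round(1).tolist())
E
```

```text
39.0 jig pos [-1.9350e+01 -8.0000e-02  2.5523e+02] F [-0.23  0.93 -0.1 ] rpy [-180.   15. -166.] gap 0.1
side {8: [[275.6, 155.1], [281.6, 147.8], [287.5, 140.8]], 12: [[275.5, 154.5], [281.5, 146.7], [287.4, 139.0]], 20: [[275.3, 153.5], [281.1, 144.6], [286.9, 135.8]]}
red [274, 138, 16, 18, 133] [282.1 145.9]
handle_grip [([283.2, 145.4], 0.64)]
clamp_pad []
axle_stop_end [([231.2, 175.9], 0.9), ([320.2, 269.4], 0.7), ([129.9, 187.3], 0.65)]
axle_free_end [([157.4, 240.1], 0.93), ([253.3, 271.6], 0.75), ([289.5, 204.9], 0.56)]
pad exp [[254.1, 187.3], [227.0, 178.0], [288.0, 205.1]]
top {8: [[211.3, 146.9], [209.1, 136.5], [206.9, 126.1]], 12: [[211.2, 146.8], [209.0, 136.3], [206.7, 125.7]], 20: [[211.2, 146.7], [208.9, 136.1], [206.6, 125.4]]}
red [205, 126, 9, 21, 110] [208.8 136.1]
handle_grip [([208.5, 135.7], 0.6)]
clamp_pad []
axle_stop_end [([118.8, 256.8], 0.94), ([304.6, 202.2], 0.49)]
axle_free_end [([201.0, 271.3], 0.84), ([247.7, 175.8], 0.59), ([272.4, 234.5], 0.54)]
pad exp [[219.1, 183.2], [190.2, 190.1], [252.3, 177.0]]
```

```bash
python3 -c "
from bench import *
print(hand_in())"
```

```text
the job is handed in; nothing more can be done
None
```

I handed the job in at 39 s of the 67 s; `hand_in()` gave no verdict. The axle was rolled into the vees, pressed on the stop screw at an estimated 5 N, and the clamp handle was pushed to its hard stop. The clamp pad could not be seen, so that it presses on the axle is inferred from the handle's position.

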